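# Clamp the spotting scope into its window cradle

### The arm

A 6-joint arm with a two-finger parallel gripper is mounted at the origin on the work surface. World frame = base frame: x ahead of the robot, y to its left, z up, the work surface at z = 0. Lengths are in m, angles in rad, forces in N, time in s.
With the tool pointing down it reaches from about 0.3 to 0.85 m from the base axis. Payload 5.4 kg.
Tool frame: the origin (TCP) lies between the finger pads; the fingertips stand bot.nose_length ahead of it and the grasp point (between the pads) lies 11 mm behind it (bot.nose_length is the distance from the TCP to the fingertips, in m); z points along the fingers, y is the line along which they close (so a half turn about z gives the same grasp; the last joint's range is limited). The gripper opens to 85 mm and grips with 20 to 120 N. Pads are 22 mm wide; open, the fingers measure 114 mm over their backs; the gripper's body (76 mm by 85 mm) begins 54 mm behind the grasp point. The pads swing forward as they close: fully open they stand 13 mm farther back than shut.
Start: joints at [1.112, 0.158, 1.597, -0, 1.386, -0.21], TCP at [0.142, 0.557, 0.239] pointing down, gripper open.
Joint ranges: [-2.91, 2.91], [-0.94, 2.29], [0.18, 2.7], [-1.29, 4.43], [0.17, 2.64], [-3, 3]. Speed limits (rad/s): [2.57, 2.57, 3.14, 3.14, 3.14, 3.14].

### API

Orientations are given as a unit quaternion [x, y, z, w].
In Python, from cell import readout, vision, bot gives the robot as it stands. The module is installed in compiled form; this text tells all that it offers.
- The arm moves only by the shell command python3 -m inch 'ROWS' [FORCE]. ROWS is JSON, one flat list of numbers, 7 for each row, row after row: the opening, from -1 (shut) to 1 (fully open), then the shift along the tool's x, y, z in cm, then the turn, a rotation vector about the tool's x, y, z in degrees. A call has 1 to 10 rows; each row is the pose to reach, as a shift and turn from the pose commanded when the call began, along the tool's axes at that moment; what a row does not reach only later rows make up. A row lasts 1/10 s, in which the tool goes at most 50 mm and 8.59 degrees, less where a joint would pass 70% of its speed; a pose out of reach is approached as far as the arm can. A call with a gripper value outside its range is refused whole. The fingers move at their own pace and stop on an object; FORCE is the grip in N (left out, the last holds). Time passes only in rows, so rows that repeat a pose let the fingers close. It gives the time, the measured TCP pose, the force, the opening and the grip force at its end, in the units of the state.
- readout.observe(): the state, without advancing time (a new reading comes with each control period).
- vision.camera(name): name is "side" or "top" or "wrist"; returns a dict with "image" (384x512x3 uint8, red, green, blue), "mtx" (3x3 intrinsics, pixels), "eye" and "rotation" of the camera in the world. Camera axes: x right, y down, z forward; pixel columns grow to the right and rows downward; lengths in m; the calibration is good to about 2 mm. A picture is of the moment at which its call begins. There is no depth.
- bot.hand_in(): hands the job in; it is judged then, once.
The state is a dict: "time": time; "q": joint angles; "qd": joint speeds; "joint_efforts": joint torques, N m; "eef_pos": TCP position; "ee_rot": TCP orientation; "force": force on the tool from outside, world axes, zero at the start; "moment": the same for the moment, N m; "opening": finger opening in m; "finger_force": force on a finger pad.
Only numpy, scipy, OpenCV 4.12 (cv2) and the standard library are available. Lean on these libraries where they do the work, as an engineer would, in place of code of your own. Each camera call takes 0.05 s, during which the arm holds its last target. There are 200 camera calls.

### The job

Put the spotting scope that lies on the table into its window cradle and clamp it: lay its slim tube gently down into the two V yokes with the objective (big glass) end on the strap's side, and draw it back until the shoulder of the objective end bears squarely on the front yoke. Then swing the clamp strap over the tube and press it down until its end snaps fully home under the catch, never ramming the scope or forcing the strap; leave everything else where it stands, and take the hand away.

Things in the scene. Friction and masses are not known exactly. Their poses are not given: they have to be found in the camera images.
- scope: loose straight spotting scope, 0.6 to 0.95 kg, on the table, axis 25 mm up. Origin: middle of its slim white tube (36 mm diameter, y = -95 to 95 mm; balances here within 10 mm), on the axis; y runs to the objective; roll is free. Beyond the tube, black eight-sided ends 50 mm across flats: objective y = 95 to 150 (its rear face is the shoulder), focus ring y = -95 to -133, then eyecup to -155
- scope_front (a point): centre of the scope's objective glass, on its axis, at y = 150 mm of the scope
- cradle: fixed cradle: dark wood base 150 x 230 mm, 12 mm high, with two V yokes 20 mm thick at y = 70 (front) and -70 (rear); between them only the base. Origin under the base's centre; z up; y along the V's towards the front yoke; x away from the strap's hinge. With the shoulder against the front yoke's outer face (y = 80 mm) the scope's origin is at y = -15 mm, x = 0, z = 70
- v_axis (a point): point on the line where the seated tube's axis lies: x = 0, y = 0, z = 70 mm of the cradle
- front_yoke: aluminium V yoke under the strap, 84 mm wide; 90 degree V, 47 mm wide at its lip, lip at z = 68 mm; origin on the table under it. The shoulder bears on its outer (+y) face. More than 30 N between scope and yoke harms them. Beside it: hinge ear at x = -58 to -42, top z = 108; rest post with a sprung rubber buffer at x = 42 to 58, top z = 102, and beyond it the catch
- rear_yoke: the other V yoke, of the same shape, without ears; origin on the table under it; the same 30 N limit. Sliding the tube along in the V's takes about 4 to 10 N; laid down freely it centres itself
- catch_foot (a point): pivot of the catch, at x = 66, y = 70, z = 40 mm of the cradle. The catch is a sprung upright steel blade, x = 57 to 78 mm of the cradle, top z = 119 mm; its hooked nose gives way outwards as the strap's end comes down and springs back over it by itself
- strap (a joint): clamp strap's angle, rad: 0 = flat down under the catch, grows as it opens up and back over its hinge (upright 1.57, stop 2.1, starts 1.7 to 2.05). Stays where left, about 1 N at its end moves it. Over a seated tube the sprung pad touches at about 0.08; then the press at strap_press grows to about 12 to 18 N until it snaps. Caught: under 0.015; not caught: springs back above 0.03
- strap_hinge (a point): middle of the strap's hinge line, at x = -50, y = 70, z = 101 mm of the cradle; the line runs along the cradle's y. The strap is a steel bar 20 mm wide, 6 mm thick, reaching 112 mm from this line, with a sprung rubber pad 18 x 18 mm under it at 50 mm. The robot must not press it with more than 30 N
- strap_press (a point): point on the strap's back, 82 mm from the hinge line, to push and press on; the back is clear from 33 to 98 mm from the hinge when closed, the catch's nose lies over it from 107 mm on
- dust_cap: bystander: black round dust cap 58 mm across, 12 mm high; origin under its centre
- eyepiece: bystander: spare black eyepiece standing upright, 36 mm across, 55 mm high; origin under its centre
- torch: bystander: aluminium pocket torch lying down, 118 mm long, 30 mm high; origin under its middle
- mug: bystander: white mug 82 mm across, 92 mm high; origin under its centre
- notebook: bystander: brown notebook 105 x 148 x 14 mm; origin under its centre

How it is judged:
By the outcome, as a careful person would: the job done as asked, in the order asked, and still so for the second after the job is handed in, with the robot touching nothing.
It also fails if it takes over 58 s, if anything falls off the work surface, if the arm or the gripper's body presses on something with over 40 N, if the wrist force passes 120 N, or if a joint passes its speed limit or range.

## Working session

There is one attempt and no reset: what is moved stays moved. The work goes in short steps, Python scripts to look and compute and a shell command to move; the robot and the scene stay as the last step left them, time stands still between calls to the robot, and variables do not carry over. Pictures are saved under pics/ and viewed, at most 10 in all, crops included, and the job is handed in when it is done.

```bash
mkdir -p pics
python3 - <<'E'
from cell import readout, vision, bot
import cv2,numpy as np
s=readout.observe();print({k:np.round(v,3).tolist() for k,v in s.items()},bot.nose_length)
for n in("top","side"):
    c=vision.camera(n);print(n,c["mtx"].tolist(),c["eye"],np.round(c["rotation"],4).tolist())
    cv2.imwrite(f"pics/{n}0.png",c["image"][...,::-1]);np.savez(f"pics/{n}0.npz",**c)
E
```

```text
{'time': 0.0, 'q': [1.112, 0.159, 1.598, -0.0, 1.386, -0.21], 'qd': [-0.001, -0.001, 0.001, -0.0, -0.003, -0.001], 'joint_efforts': [-0.0, -39.6, -33.143, -0.0, 0.008, 0.0], 'eef_pos': [0.141, 0.557, 0.238], 'ee_rot': [0.124, 0.992, -0.001, -0.0], 'force': [-0.984, -0.208, 0.882], 'moment': [-0.05, 0.02, -0.02], 'finger_force': 0.0, 'opening': 0.086} 0.008
top [[395.286881807359, 0.0, 257.9456041105033], [0.0, 395.286881807359, 191.81484881813665], [0.0, 0.0, 1.0]] [ 0.43533309 -0.03238826  1.59717979] [-0.6971, 0.7162, -0.0218, 0.0262]
side [[368.8341695470717, 0.0, 252.99743919101186], [0.0, 368.8341695470717, 187.05337716714055], [0.0, 0.0, 1.0]] [ 0.43295395 -0.96409379  0.78714156] [0.8955, -0.0387, 0.0313, -0.4422]
```

View pics/top0.png

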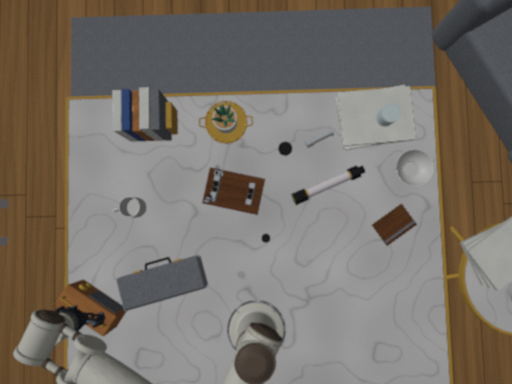

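View pics/side0.png

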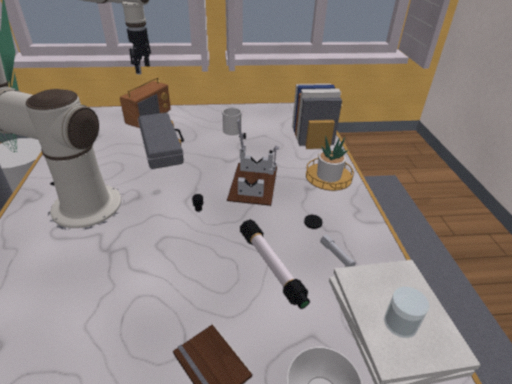

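```bash
cat > h.py <<'E'
import numpy as np,cv2
from scipy.spatial.transform import Rotation as R
def ray(c,uv,z):
    "pixel(s) -> world points on the plane at height z"
    uv=np.atleast_2d(np.asarray(uv,float));d=np.c_[uv,np.ones(len(uv))]@np.linalg.inv(c["mtx"]).T
    d=R.from_quat(c["rotation"]).apply(d);e=c["eye"];return e+d*((z-e[2])/d[:,2])[:,None]
def proj(c,P):
    p=R.from_quat(c["rotation"]).inv().apply(np.atleast_2d(P)-c["eye"])@c["mtx"].T;return p[:,:2]/p[:,2:]
E
python3 - <<'E'
from h import *
c=dict(np.load("pics/top0.npz"));im=c["image"];hsv=cv2.cvtColor(im,cv2.COLOR_RGB2HSV)
def blobs(m,roi,z,minA=20):
    u0,v0,u1,v1=roi;k=np.zeros(m.shape,np.uint8);k[v0:v1,u0:u1]=m[v0:v1,u0:u1]*255
    for q in cv2.findContours(k,cv2.RETR_EXTERNAL,cv2.CHAIN_APPROX_NONE)[0]:
        if cv2.contourArea(q)<minA:continue
        (cx,cy),wh,a=cv2.minAreaRect(q);b=cv2.boxPoints(((cx,cy),wh,a))
        print(np.round((cx,cy),1),np.round(ray(c,[cx,cy],z)[0],3),"size",np.round(np.array(wh)*(1.597-z)/395.3,3));print("  corners",np.round(ray(c,b,z)[:,:2],3).tolist())
print("scope ends");blobs(hsv[...,2]<70,(285,155,375,215),.025)
print("cradle");blobs((hsv[...,1]>110)&(hsv[...,2]<150),(190,160,275,225),.012,200)
a=im[150:230,190:375];cv2.imwrite("pics/z1.png",cv2.resize(a[...,::-1],None,fx=4.3,fy=4.3,interpolation=cv2.INTER_CUBIC))
E
```

```text
scope ends
[299.9 196.2] [ 0.52  -0.19   0.025] size [0.044 0.053]
  corners [[0.532, -0.158], [0.55, -0.208], [0.509, -0.223], [0.49, -0.173]]
[356.5 171. ] [ 0.615 -0.42   0.025] size [0.044 0.057]
  corners [[0.623, -0.384], [0.647, -0.437], [0.607, -0.455], [0.583, -0.403]]
cradle
[236.2 191.2] [0.548 0.064 0.012] size [0.194 0.138]
  corners [[0.503, 0.174], [0.639, 0.143], [0.593, -0.047], [0.458, -0.015]]
```

View pics/z1.png

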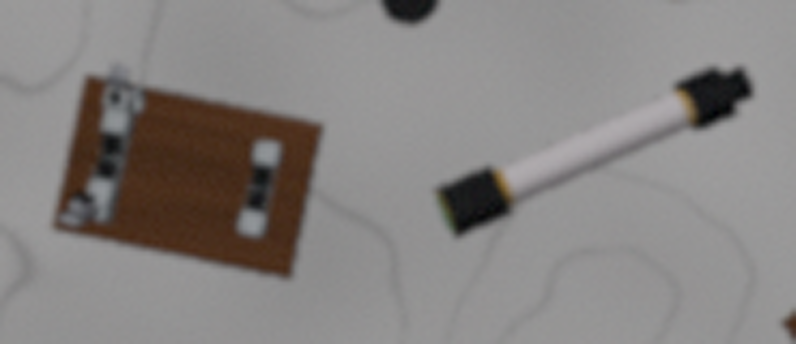

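Run:
```python
from h import *
c=dict(np.load("pics/top0.npz"))
Z=lambda a:np.array(a)/4.3+[190,150]
p=ray(c,Z([(88,78),(322,125),(290,275),(55,228)]),.012)
print("corners",np.round(p,3).tolist(),"len",[np.round(np.linalg.norm(p[i]-p[i-3]),3) for i in range(4)],"ctr",p.mean(0))
f=(p[0]+p[3])/2-(p[1]+p[2])/2;print("cradle y yaw",np.degrees(np.arctan2(f[1],f[0])))
b=ray(c,Z([(502,187),(686,107)]),.025);d=b[0]-b[1];print("bands",b.round(3),np.linalg.norm(d),"mid",b.mean(0),"yaw",np.degrees(np.arctan2(d[1],d[0])))
e=ray(c,Z([(446,211),(745,82)]),.025);d=e[0]-e[1];print("ends",e.round(3),np.linalg.norm(d),np.degrees(np.arctan2(d[1],d[0])),e.mean(0))
s=dict(np.load("pics/side0.npz"));cv2.imwrite("pics/z2.png",cv2.resize(s["image"][120:320,190:350,::-1],None,fx=3,fy=3,interpolation=cv2.INTER_CUBIC))
```

```text
corners [[0.644, 0.165, 0.012], [0.594, -0.053, 0.012], [0.455, -0.019, 0.012], [0.504, 0.199, 0.012]] len [np.float64(0.224), np.float64(0.143), np.float64(0.224), np.float64(0.144)] ctr [0.549243   0.07290673 0.012     ]
cradle y yaw 77.09207238593405
bands [[ 0.53  -0.218  0.025]
 [ 0.6   -0.391  0.025]] 0.1867065791431994 mid [ 0.5652713  -0.30454602  0.025     ] yaw 111.92676565533398
ends [[ 0.51  -0.165  0.025]
 [ 0.622 -0.447  0.025]] 0.30302917869949025 111.76612056398552 [ 0.56576513 -0.30612103  0.025     ]
```

View pics/z2.png

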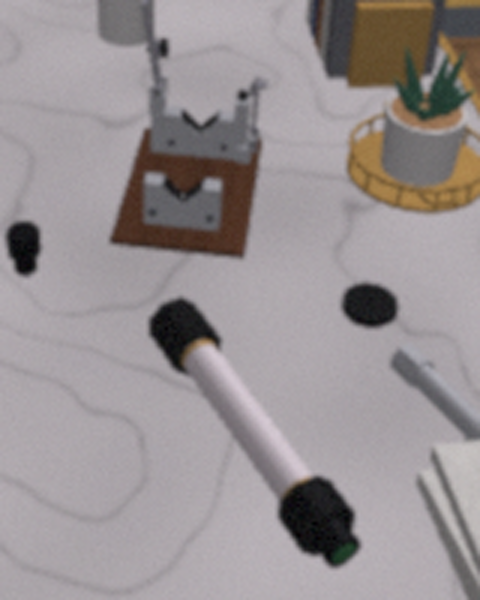

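```bash
cat >> h.py <<'E'
def go(pos,yaw,s=None):
    "print shift (cm) and turn (deg) in tool axes that bring the TCP to pos, pointing down, with tool y along yaw (deg)"
    if s is None:
        from cell import readout;s=readout.observe()
    y=np.radians(yaw);Y=np.array([np.cos(y),np.sin(y),0]);Z=np.array([0,0,-1.]);T=R.from_matrix(np.c_[np.cross(Y,Z),Y,Z])
    q=R.from_quat(s["ee_rot"]);print("shift",(q.inv().apply(np.asarray(pos)-s["eef_pos"])*100).round(2),"turn",(q.inv()*T).as_rotvec(degrees=True).round(1))
E
python3 - <<'E'
from h import *
go([.36,.12,.25],22);go([.5655,-.305,.22],22)
E
```

```text
shift [-31.95 -36.95  -1.11] turn [-0.1  0.  53.7]
shift [-62.33 -73.08   1.94] turn [-0.1  0.  53.7]
```

```bash
python3 -m inch '[1,-32,-37,-1,0,0,30, 1,-32,-37,-1,0,0,53.7, 1,-32,-37,-1,0,0,53.7, 1,-32,-37,-1,0,0,53.7, 1,-32,-37,-1,0,0,53.7, 1,-32,-37,-1,0,0,53.7, 1,-32,-37,-1,0,0,53.7, 1,-32,-37,-1,0,0,53.7, 1,-62,-73,2,0,0,53.7, 1,-62,-73,2,0,0,53.7]'; python3 -c "
from h import *
go([.5655,-.305,.22],22)"
```

```text
time: 1.1
eef_pos: [0.3643, 0.1078, 0.2424]
ee_rot: [0.559, 0.829, 0.0, 0.0]
force: [1.7, -0.0, -0.4]
opening: 0.0852
finger_force: 0.0
shift [-45.81   3.16   2.25] turn [0. 0. 0.]
```

```bash
python3 -m inch '[1,-45.8,3.2,2.2,0,0,0, 1,-45.8,3.2,2.2,0,0,0, 1,-45.8,3.2,2.2,0,0,0, 1,-45.8,3.2,2.2,0,0,0, 1,-45.8,3.2,2.2,0,0,0, 1,-45.8,3.2,2.2,0,0,0, 1,-45.8,3.2,2.2,0,0,0, 1,-45.8,3.2,2.2,0,0,0, 1,-45.8,3.2,2.2,0,0,0, 1,-45.8,3.2,2.2,0,0,0]'; python3 -c "
from h import *
from cell import vision
c=vision.camera('wrist');np.savez('pics/w1.npz',**c);cv2.imwrite('pics/w1.png',c['image'][...,::-1]);print(c['eye'],c['rotation'])
go([.5655,-.305,.22],22)"
```

```text
time: 2.1
eef_pos: [0.5657, -0.3071, 0.218]
ee_rot: [0.56, 0.828, -0.0, -0.001]
force: [-0.1, 0.2, -0.2]
opening: 0.0856
finger_force: 0.0
[ 0.53443523 -0.23053179  0.35295584] [0.96831796 0.18756381 0.03043448 0.16203049]
shift [ 0.1   0.03 -0.16] turn [-0.1 -0.1 -0.1]
```

View pics/w1.png

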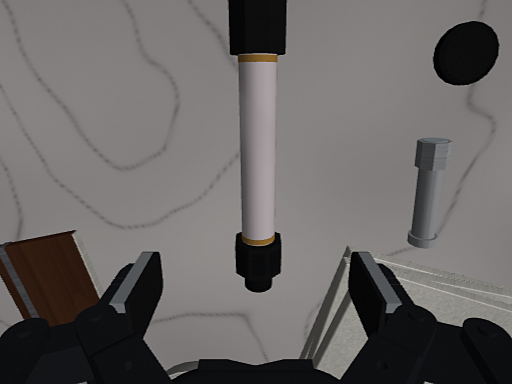

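Run:
```python
from h import *
c=dict(np.load("pics/w1.npz"));im=c["image"];h=cv2.cvtColor(im,cv2.COLOR_RGB2HSV)
m=(h[...,1]>110)&(h[...,2]>100)&(h[...,0]<30);m[:,:225]=0;m[:,300:]=0;m[270:]=0
ys=np.nonzero(m.any(1))[0];print(ys)
# tube edges by rows (between the white tube and the table)
P=[]
g=cv2.cvtColor(im,cv2.COLOR_RGB2GRAY).astype(int)
for v in range(80,225,10):
    r=np.diff(cv2.GaussianBlur(g[v-2:v+3].mean(0)[None].astype(np.float32),(5,1),0)[0]);a=225+np.argmax(r[225:258]);b=258+np.argmin(r[258:290]);P.append((v,a+.5,b+.5))
P=np.array(P);print(P[::4].tolist())
L=ray(c,P[:,[1,0]],.025);Rr=ray(c,P[:,[2,0]],.025);M=(L+Rr)/2
print("width",np.linalg.norm(L-Rr,axis=1).mean())
d=M[0]-M[-1];yaw=np.degrees(np.arctan2(d[1],d[0]));print("yaw",yaw)
mid=lambda v:np.interp(v,P[:,0],P[:,1:].mean(1))
t=ray(c,[mid(ys[0]),ys[0]],.043)[0];b=ray(c,[mid(ys[-1]),ys[-1]],.043)[0];print("shoulders",t,b,np.linalg.norm(t-b),"mid",(t+b)/2);print(M[len(M)//2])
```

```text
[ 55  56  57  58  59  60  61 236 237 238 239 240 241 242 243 244]
[[80.0, 245.5, 275.5], [120.0, 245.5, 274.5], [160.0, 246.5, 274.5], [200.0, 247.5, 273.5]]
width 0.028147766890480493
yaw 111.99698239048973
shoulders [ 0.53262664 -0.21493521  0.043     ] [ 0.6025463  -0.38756766  0.043     ] 0.18625445148748035 mid [ 0.56758647 -0.30125144  0.043     ]
[ 0.56642359 -0.29705715  0.025     ]
```

```bash
python3 -c "
from h import *
go([.567,-.303,.013],22)"
```

```text
shift [ 0.21  0.27 20.54] turn [-0.1 -0.1 -0.1]
```

```bash
python3 -m inch '[1,0.2,0.3,5,0,0,0, 1,0.2,0.3,10,0,0,0, 1,0.2,0.3,14,0,0,0, 1,0.2,0.3,17,0,0,0, 1,0.2,0.3,19,0,0,0, 1,0.2,0.3,20.5,0,0,0, 1,0.2,0.3,20.5,0,0,0, 0.2,0.2,0.3,20.5,0,0,0, -0.2,0.2,0.3,20.5,0,0,0, -0.5,0.2,0.3,20.5,0,0,0]' 40;  python3 -m inch '[-1,0,0,0,0,0,0, -1,0,0,0,0,0,0, -1,0,0,0,0,0,0, -1,0,0,0,0,0,0, -1,0,0,0,0,0,0]' 50
```

```text
time: 3.15
eef_pos: [0.5685, -0.3005, 0.0171]
ee_rot: [0.559, 0.829, -0.0, 0.001]
force: [-0.8, 0.4, 0.5]
opening: 0.0438
finger_force: 0.0
time: 3.65
eef_pos: [0.5673, -0.3011, 0.0174]
ee_rot: [0.559, 0.829, -0.001, 0.0]
force: [-6.2, -0.9, 7.9]
opening: 0.0348
finger_force: 49.8
```

```bash
python3 -c "
from h import *
go([.684,-.01,.27],-12.9)"
```

```text
shift [ 22.55  21.71 -25.33] turn [-0.1  0.1 35. ]
```

```bash
python3 -m inch '[-1,0,0,-2,0,0,0, -1,0,0,-5,0,0,0, -1,0,0,-9,0,0,0, -1,0,0,-13,0,0,0, -1,4,4,-17,0,0,7, -1,8,8,-20,0,0,14, -1,11,11,-23,0,0,21, -1,14,14,-25,0,0,28, -1,17,17,-25.3,0,0,35, -1,20,20,-25.3,0,0,35]';  python3 -c "
from h import *
go([.684,-.01,.27],-12.9)"
```

```text
time: 4.65
eef_pos: [0.6726, -0.0513, 0.2681]
ee_rot: [0.783, 0.622, 0.0, 0.0]
force: [1.1, -0.7, -8.4]
opening: 0.0343
finger_force: 52.6
shift [ 4.28  0.17 -0.19] turn [ 0.1  0.  -0.2]
```

```bash
python3 -m inch '[-1,2,0.1,0,0,0,0, -1,4,0.2,0,0,0,0, -1,4.3,0.2,0,0,0,0, -1,4.3,0.2,0,0,0,0]';  python3 -c "
from h import *
from cell import vision
for n in('wrist','top'):
  c=vision.camera(n);np.savez('pics/%s2.npz'%n,**c);cv2.imwrite('pics/%s2.png'%n,c['image'][...,::-1])
"
```

```text
time: 5.05
eef_pos: [0.6831, -0.0113, 0.2657]
ee_rot: [0.782, 0.623, -0.001, -0.001]
force: [0.6, -0.7, -7.1]
opening: 0.0345
finger_force: 52.6
```

View pics/wrist2.png

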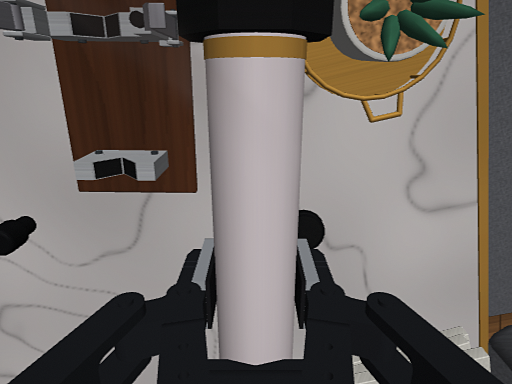

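```bash
python3 -c "
from h import *
c=dict(np.load('pics/wrist2.npz'));print(c['eye'],R.from_quat(c['rotation']).as_matrix()[:,2])
cv2.imwrite('pics/z3.png',cv2.resize(c['image'][0:200,0:205,::-1],None,fx=3,fy=3,interpolation=cv2.INTER_CUBIC))
h=cv2.cvtColor(c['image'],cv2.COLOR_RGB2HSV)
m=((h[...,1]>100)&(h[...,2]<130)).astype(np.uint8)*255;m[:,205:]=0;m[:30]=0
q=max(cv2.findContours(m,cv2.RETR_EXTERNAL,cv2.CHAIN_APPROX_NONE)[0],key=cv2.contourArea)[:,0]
rt=np.array([(q[q[:,1]==v,0].max()+.5,v) for v in range(50,185)]);bt=np.array([(u,q[q[:,0]==u,1].max()+.5) for u in range(85,192)])
lf=np.array([(q[q[:,1]==v,0].min()-.5,v) for v in range(50,145)])
for n,a,z in(('right',rt,0),('right',rt,.012),('rear',bt,.012),('left',lf,.012)):
  w=ray(c,a,z)[:,:2].astype(np.float32);vx,vy,x,y=cv2.fitLine(w,cv2.DIST_HUBER,0,.001,.001).ravel();print(n,z,np.degrees(np.arctan2(vy,vx)),x,y,a[0],a[-1])
"
```

```text
[0.70213196 0.06922036 0.40050279] [-0.07552257 -0.31815134 -0.94502702]
right 0 76.56204 0.6161614 0.035356577 [189.5  50. ] [196.5 184. ]
right 0.012 76.56204 0.6187373 0.036371212 [189.5  50. ] [196.5 184. ]
rear 0.012 -12.812357 0.535166 -0.037558742 [ 85.  190.5] [191.  191.5]
left 0.012 76.635254 0.48197103 0.10135459 [53.5 50. ] [ 70.5 144. ]
```

View pics/z3.png

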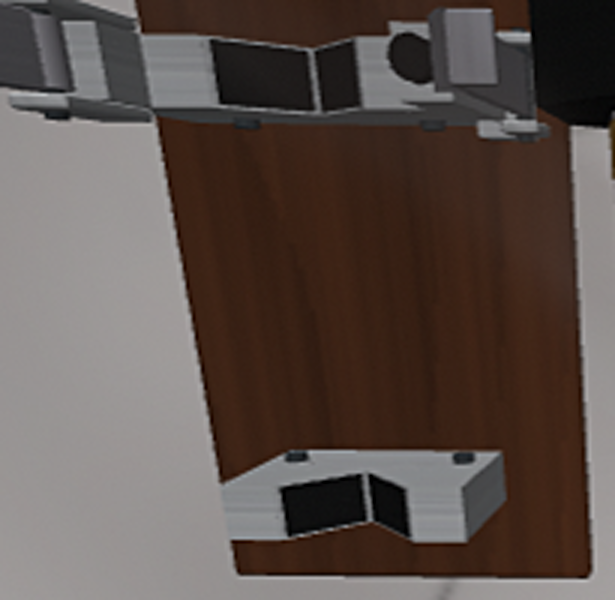

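```bash
python3 -c "
from h import *
c=dict(np.load('pics/wrist2.npz'))
a=np.radians(76.7);x=np.array([np.sin(a),-np.cos(a)]);y=np.array([np.cos(a),np.sin(a)])
px=np.array([(281,487),(407,487),(288,535),(411,540),(219,106),(361,108),(211,40),(355,38)])/3-1/3
w=ray(c,px,.068)[:,:2];C=np.c_[w@x,w@y]-[.5197,.2015];print((C*1000).round(1))
print((C[0::2]-C[1::2])*1000)
m=(C[0::2]+C[1::2])/2*1000;print(m)
"
```

```text
[[-21.5 -62.1]
 [ 22.4 -61.7]
 [-21.8 -79.6]
 [ 21.6 -81.1]
 [-22.1  58.9]
 [ 21.6  58.7]
 [-21.3  77.1]
 [ 22.3  78. ]]
[[-43.89853109  -0.36107948]
 [-43.36322889   1.4949078 ]
 [-43.70214194   0.24897476]
 [-43.59060968  -0.84548522]]
[[ 4.00814969e-01 -6.19085356e+01]
 [-7.69906623e-02 -8.03605782e+01]
 [-2.30871448e-01  5.88229776e+01]
 [ 4.61669277e-01  7.75644302e+01]]
```

```bash
cat >> h.py <<'E'
a=np.radians(76.7);O=np.array([.5518,.0750]);XC=np.array([np.sin(a),-np.cos(a)]);YC=np.array([np.cos(a),np.sin(a)])
def W(x,y,z):"cradle mm -> world m";return np.r_[O+(x*XC+y*YC)/1000,z/1000]
def C(p):"world m -> cradle mm";return np.r_[(p[:2]-O)@XC,(p[:2]-O)@YC,p[2]]*1000
E
python3 -c "
from h import *
from cell import readout
c=dict(np.load('pics/wrist2.npz'));s=readout.observe();z=s['eef_pos'][2]+.0076+.018
p=ray(c,[(256,35),(256,60),(256,220)],z);q=np.array([C(i) for i in p]);t=C(s['eef_pos']);print('tcp',t);print(q-t)
for zz in(.265,.10): go(W(0,-6,zz*1000),-13.3)
"
```

```text
tcp [148.1239138  -54.98589365 266.38257945]
[[-0.62438201 94.64123964 25.6       ]
 [-0.56582325 87.61184975 25.6       ]
 [-0.11547032 33.55151709 25.6       ]]
shift [  4.97 -14.79   0.15] turn [-0.1  0.1  0.3]
shift [  4.98 -14.77  16.65] turn [-0.1  0.1  0.3]
```

```bash
python3 -m inch '[-1,1.7,-4.9,0,0,0,0.3, -1,3.3,-9.8,0,0,0,0.3, -1,5,-13.5,0,0,0,0.3, -1,5,-14.8,0,0,0,0.3, -1,5,-14.8,4,0,0,0.3, -1,5,-14.8,8,0,0,0.3, -1,5,-14.8,12,0,0,0.3, -1,5,-14.8,14.5,0,0,0.3, -1,5,-14.8,16,0,0,0.3, -1,5,-14.8,16.6,0,0,0.3]'; python3 -m inch '[-1,0,0,0,0,0,0,-1,0,0,0,0,0,0]'; python3 -c "
from h import *
from cell import readout
s=readout.observe();print(C(s['eef_pos']),s['force'],s['moment']);go(W(0,-6,64),-13.3)"
```

```text
time: 6.15
eef_pos: [0.5501, 0.0698, 0.0999]
ee_rot: [0.784, 0.62, -0.001, -0.001]
force: [-0.6, -0.8, -8.2]
opening: 0.0342
finger_force: 53.2
time: 6.35
eef_pos: [0.5523, 0.0702, 0.1031]
ee_rot: [0.784, 0.621, 0.001, 0.001]
force: [0.1, 0.0, -6.4]
opening: 0.0346
finger_force: 53.2
[  1.63227422  -4.5178936  103.08018309] [ 0.08771598  0.04082647 -6.42197281] [-0.11384557  0.00923081  0.00468067]
shift [-0.15 -0.18  3.91] turn [ 0.2 -0.   0. ]
```

```bash
python3 -m inch '[-1,-0.1,-0.1,0.8,0,0,0, -1,-0.1,-0.1,1.6,0,0,0, -1,-0.1,-0.1,2.3,0,0,0, -1,-0.1,-0.1,2.8,0,0,0, -1,-0.1,-0.1,3.1,0,0,0, -1,-0.1,-0.1,3.1,0,0,0]'; python3 -m inch '[-1,0,0,0.1,0,0,0,-1,0,0,0.2,0,0,0,-1,0,0,0.2,0,0,0]' ; python3 -m inch '[-1,0,0,0.1,0,0,0,-1,0,0,0.1,0,0,0]'
```

```text
time: 6.95
eef_pos: [0.5492, 0.0699, 0.0695]
ee_rot: [0.784, 0.621, -0.0, -0.0]
force: [0.1, 1.0, -9.3]
opening: 0.0344
finger_force: 53.5
time: 7.25
eef_pos: [0.5497, 0.0699, 0.0683]
ee_rot: [0.784, 0.621, 0.0, 0.0]
force: [1.0, 0.4, -7.8]
opening: 0.0344
finger_force: 53.5
time: 7.45
eef_pos: [0.5496, 0.0699, 0.0671]
ee_rot: [0.784, 0.621, -0.0, -0.0]
force: [0.4, -0.6, -8.1]
opening: 0.0348
finger_force: 53.5
```

Still free; expected contact near 0.062–0.065.

```bash
python3 -m inch '[-1,0,0,0.1,0,0,0,-1,0,0,0.2,0,0,0,-1,0,0,0.2,0,0,0]'; python3 -m inch '[-1,0,0,0.1,0,0,0,-1,0,0,0.1,0,0,0]';python3 -m inch '[-1,0,0,0.1,0,0,0,-1,0,0,0.1,0,0,0]'
```

```text
time: 7.75
eef_pos: [0.5494, 0.0699, 0.0649]
ee_rot: [0.784, 0.621, -0.0, -0.0]
force: [-0.6, 0.2, -8.5]
opening: 0.0341
finger_force: 53.5
time: 7.95
eef_pos: [0.5495, 0.0699, 0.064]
ee_rot: [0.784, 0.621, -0.0, -0.0]
force: [0.5, -0.1, -7.6]
opening: 0.0346
finger_force: 53.5
time: 8.15
eef_pos: [0.5497, 0.0699, 0.0631]
ee_rot: [0.784, 0.621, 0.0, 0.0]
force: [1.2, 0.5, -7.7]
opening: 0.0343
finger_force: 53.5
```

```bash
python3 -c "
from h import *
from cell import readout
s=readout.observe();print(C(s['eef_pos']),s['force'],s['moment'])"
```

```text
[-0.8566609  -5.49436145 63.12358521] [ 1.18826955  0.46010005 -7.66349391] [-0.05016106 -0.0516441  -0.06134252]
```

```bash
python3 -m inch '[-1,0,0,0.1,0,0,0,-1,0,0,0.1,0,0,0]'; python3 -m inch '[-1,0,0,0.1,0,0,0,-1,0,0,0.1,0,0,0]'
```

```text
time: 8.35
eef_pos: [0.55, 0.0698, 0.0627]
ee_rot: [0.784, 0.621, 0.0, 0.0]
force: [-0.4, 0.2, -3.8]
opening: 0.0346
finger_force: 54.0
time: 8.55
eef_pos: [0.55, 0.0698, 0.0626]
ee_rot: [0.784, 0.621, 0.0, 0.0]
force: [-5.6, 0.4, 5.2]
opening: 0.0343
finger_force: 55.0
```

```bash
python3 -m inch '[-1,0,0,-0.08,0,0,0, -0.1,0,0,-0.1,0,0,0, 0.1,0,0,-0.1,0,0,0, 0.2,0,0,-0.1,0,0,0, 0.2,0,0,-0.1,0,0,0, 0.2,0,0,-0.1,0,0,0]';  python3 -m inch '[-0.1,0,0,0,0,0,0, -0.3,0,0,0,0,0,0, -1,0,0,0,0,0,0, -1,0,0,0,0,0,0, -1,0,0,0,0,0,0]' 30; python3 -c "
from h import *
from cell import readout
s=readout.observe();print(C(s['eef_pos']),s['force'],s['moment'])"
```

```text
time: 9.15
eef_pos: [0.5498, 0.0698, 0.0623]
ee_rot: [0.784, 0.621, 0.0, 0.0]
force: [0.0, 0.9, -0.1]
opening: 0.0513
finger_force: 0.0
time: 9.65
eef_pos: [0.5497, 0.0699, 0.0623]
ee_rot: [0.784, 0.621, 0.0, 0.0]
force: [-1.8, -1.1, 3.1]
opening: 0.0353
finger_force: 30.0
[-0.89572756 -5.50252676 62.34191562] [-1.81865922 -1.08628387  3.08088467] [ 0.00666271  0.31624648 -0.04417848]
```

```bash
python3 -m inch '[-1,-0.1,0,0,0,0,0,-1,-0.2,0,0,0,0,0,-1,-0.3,0,0,0,0,0,-1,-0.4,0,0,0,0,0]'; python3 -m inch '[-1,-0.1,0,0,0,0,0,-1,-0.2,0,0,0,0,0]'; python3 -m inch '[-1,-0.05,0,0,0,0,0,-1,-0.1,0,0,0,0,0]'; python3 -c "
from h import *
from cell import readout
s=readout.observe();print(C(s['eef_pos']),s['force'],s['moment'])"
```

```text
time: 10.05
eef_pos: [0.5492, 0.068, 0.0623]
ee_rot: [0.784, 0.621, 0.002, -0.001]
force: [0.7, 9.1, 2.1]
opening: 0.0348
finger_force: 29.9
time: 10.25
eef_pos: [0.5487, 0.0661, 0.0623]
ee_rot: [0.784, 0.621, 0.002, -0.001]
force: [1.6, 9.8, 2.1]
opening: 0.0351
finger_force: 29.9
time: 10.45
eef_pos: [0.5485, 0.0652, 0.0624]
ee_rot: [0.784, 0.621, 0.002, -0.001]
force: [2.0, 9.8, 0.9]
opening: 0.035
finger_force: 29.9
[ -0.91449191 -10.33453554  62.3722962 ] [1.96703183 9.8236717  0.89753302] [ 1.41208001 -0.23827931 -0.02129914]
```

```bash
for i in 1 2 3; do python3 -m inch '[-1,-0.05,0,0,0,0,0,-1,-0.1,0,0,0,0,0]' | grep -E "pos|^force"; done
```

```text
eef_pos: [0.5483, 0.0642, 0.0623]
force: [1.0, 10.0, 0.9]
eef_pos: [0.548, 0.0633, 0.0623]
force: [2.3, 9.6, 1.3]
eef_pos: [0.5478, 0.0623, 0.0623]
force: [1.3, 9.2, 1.3]
```

```bash
python3 -m inch '[-1,-0.05,0,0,0,0,0,-1,-0.1,0,0,0,0,0]' | grep -E "pos|^force";python3 -m inch '[-1,-0.05,0,0,0,0,0]' | grep -E "pos|^force";python3 -m inch '[-1,-0.05,0,0,0,0,0]' | grep -E "pos|^force"
```

```text
eef_pos: [0.5477, 0.0616, 0.0623]
force: [2.1, 12.1, 0.5]
eef_pos: [0.5477, 0.0616, 0.0624]
force: [2.5, 15.1, 1.0]
eef_pos: [0.5477, 0.0615, 0.0624]
force: [3.8, 16.5, 0.4]
```

```bash
python3 -m inch '[-1,0.1,0,0,0,0,0, -1,0.2,0,0,0,0,0, -0.1,0.2,0,0,0,0,0, 0.2,0.2,0,0,0,0,0, 0.6,0.2,0,0,0,0,0, 1,0.2,0,0,0,0,0, 1,0.2,0,0,0,0,0,1,0.2,0,0,0,0,0]';python3 -m inch '[1,0.2,0,-1,0,0,0, 1,0.2,0,-3,0,0,0, 1,0.2,0,-7,0,0,0, 1,0.2,0,-12,0,0,0,1,0.2,0,-16,0,0,0,1,0.2,0,-19,0,0,0,-1,0.2,0,-19,0,0,0]'; python3 -c "
from h import *
from cell import readout
s=readout.observe();print(C(s['eef_pos']));go(W(-145,70,255),-13.3);go(W(-145,70,168),-13.3)"
```

```text
time: 12.25
eef_pos: [0.5473, 0.06, 0.0621]
ee_rot: [0.784, 0.621, -0.0, 0.0]
force: [-1.2, 0.0, 0.2]
opening: 0.0851
finger_force: 0.0
time: 12.95
eef_pos: [0.5507, 0.062, 0.2591]
ee_rot: [0.784, 0.621, 0.004, 0.004]
force: [-0.5, 0.3, 0.5]
opening: 0.0734
finger_force: 0.0
[  1.9530695  -12.9268579  259.07096799]
shift [  8.31 -14.69   0.25] turn [ 0.7 -0.1  0.1]
shift [  8.29 -14.79   8.95] turn [ 0.7 -0.1  0.1]
```

```bash
python3 -m inch '[-1,2.8,-4.9,0,0,0,0, -1,5.6,-9.8,0,0,0,0, -1,8.3,-14.7,0,0,0,0,-1,8.3,-14.7,0,0,0,0,-1,8.3,-14.7,0,0,0,0]'; python3 -c "
from h import *
from cell import readout,vision
c=vision.camera('wrist');np.savez('pics/w4.npz',**c);cv2.imwrite('pics/w4.png',c['image'][...,::-1])
s=readout.observe();print(C(s['eef_pos']));go(W(-145,70,168),-13.3);print(s['opening'])"
```

```text
time: 13.45
eef_pos: [0.4216, 0.1782, 0.2518]
ee_rot: [0.783, 0.622, -0.0, -0.0]
force: [0.7, -0.3, 0.3]
opening: 0.0003
finger_force: 0.0
[-148.87122983   69.7536856   251.96005874]
shift [0.03 0.39 8.4 ] turn [0.  0.  0.2]
-4.216306121196507e-05
```

View pics/w4.png

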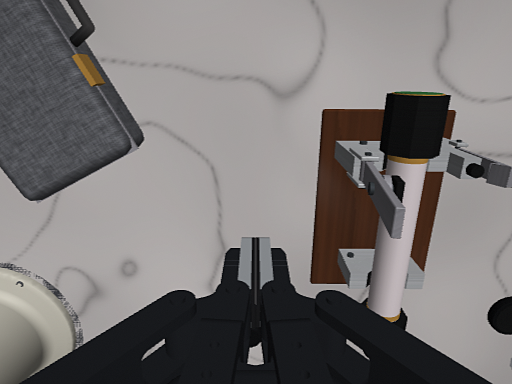

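```bash
python3 -m inch '[-1,0,0.4,3,0,0,0, -1,0,0.4,5.5,0,0,0, -1,0,0.4,6.3,0,0,0, -1,0,0.4,6.3,0,0,0]' | grep -E "pos|^force"; python3 -c "
from h import *
from cell import readout
c=dict(np.load('pics/w4.npz'));print(C(ray(c,[394,222],.208)[0]))
s=readout.observe();print(C(s['eef_pos']));go(W(-67,70,189),-13.3)"
```

```text
eef_pos: [0.4273, 0.1749, 0.1879]
force: [0.5, -0.4, -0.7]
[-67.48210687  69.4772005  208.        ]
[-144.1777868    68.53132494  187.88857786]
shift [ 0.15  7.72 -0.13] turn [-0.2  0.1 -0. ]
```

```bash
python3 -m inch '[-1,0.1,2.5,0,0,0,0, -1,0.1,4.5,0,0,0,0, -1,0.1,6,0,0,0,0, -1,0.1,7,0,0,0,0, -1,0.1,8,0,0,0,0, -1,0.1,9,0,0,0,0, -1,0.1,10,0.1,0,0,0, -1,0.1,11,0.5,0,0,0, -1,0.1,12,1,0,0,0, -1,0.1,12.1,1,0,0,0]' | grep -E "pos|^force"; python3 -c "
from h import *
from cell import readout,vision
c=vision.camera('side');cv2.imwrite('pics/s5.png',cv2.resize(c['image'][60:220,180:340,::-1],None,fx=3.5,fy=3.5,interpolation=cv2.INTER_CUBIC))
s=readout.observe();print(C(s['eef_pos']))"
```

```text
eef_pos: [0.5461, 0.1484, 0.178]
force: [-1.2, -0.3, -0.3]
[-22.74698141  70.26536386 178.35859134]
```

View pics/s5.png

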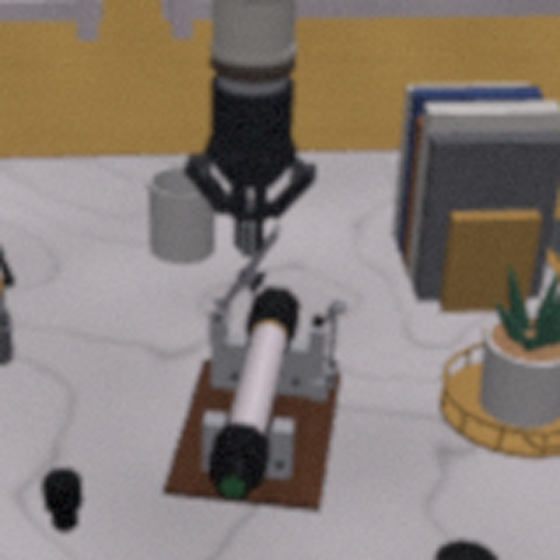

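```bash
python3 -m inch '[-1,0,1,0.7,0,0,0, -1,0,1.8,1.5,0,0,0, -1,0,2.6,2.5,0,0,0, -1,0,3.2,3.5,0,0,0, -1,0,3.7,4.7,0,0,0, -1,0,3.7,4.7,0,0,0, -1,0,3.7,4,0,0,0, -1,0,5.3,4,0,0,0, -1,0,5.3,4,0,0,0]' | grep -E "pos|^force"; python3 -c "
from h import *
from cell import readout
s=readout.observe();print(C(s['eef_pos']));go(W(31,70,122),-13.3)"
```

```text
eef_pos: [0.5989, 0.1365, 0.1409]
force: [-1.1, -0.2, -0.1]
[ 31.72920827  70.64642945 140.91046557]
shift [-0.07 -0.08  1.89] turn [ 0.2 -0.   0. ]
```

```bash
python3 -m inch '[-1,0,0,0.8,0,0,0, -1,0,0,1.4,0,0,0, -1,0,0,1.8,0,0,0, -1,0,0,2,0,0,0, -1,0,0,2.1,0,0,0]' | grep -E "pos|^force";for i in 1 2 3; do python3 -m inch '[-1,0,0,0.06,0,0,0, -1,0,0,0.12,0,0,0]'| grep -E "pos|^force"; done
```

```text
eef_pos: [0.5974, 0.1368, 0.1198]
force: [-5.5, -1.6, 14.0]
eef_pos: [0.5975, 0.1369, 0.1194]
force: [-5.6, -0.8, 17.0]
eef_pos: [0.5972, 0.1369, 0.1165]
force: [-1.0, 0.4, -0.3]
eef_pos: [0.5969, 0.1369, 0.1149]
force: [-3.3, -0.2, 8.3]
```

```bash
for i in 1 2 3; do python3 -m inch '[-1,0,0,0.03,0,0,0, -1,0,0,0.06,0,0,0]'| grep -E "pos|^force"; done
```

```text
eef_pos: [0.5969, 0.1369, 0.1148]
force: [-3.9, -0.4, 9.6]
eef_pos: [0.597, 0.1369, 0.1145]
force: [-5.3, -1.2, 11.0]
eef_pos: [0.597, 0.1369, 0.1141]
force: [-5.9, -0.1, 11.6]
```

```bash
for i in 1 2 3 4; do python3 -m inch '[-1,0,0,0.03,0,0,0, -1,0,0,0.06,0,0,0]'| grep -E "pos|^force"; done
```

```text
eef_pos: [0.597, 0.1369, 0.1138]
force: [-6.2, -0.4, 13.5]
eef_pos: [0.5971, 0.1369, 0.1134]
force: [-6.6, -0.7, 16.0]
eef_pos: [0.5973, 0.1369, 0.1126]
force: [-6.2, -0.0, 13.8]
eef_pos: [0.5973, 0.1369, 0.1124]
force: [-6.3, 0.0, 14.9]
```

```bash
for i in 1 2 3; do python3 -m inch '[-1,0,0,0.03,0,0,0, -1,0,0,0.06,0,0,0]'| grep -E "pos|^force"; done
```

```text
eef_pos: [0.5973, 0.1369, 0.112]
force: [-6.2, -0.3, 17.2]
eef_pos: [0.5974, 0.1369, 0.1119]
force: [-8.2, 0.1, 19.8]
eef_pos: [0.5974, 0.1369, 0.1118]
force: [-10.0, -1.2, 23.2]
```

```bash
for i in 1 2 3 4; do python3 -m inch '[-1,0,0,-0.12,0,0,0, -1,0,0,-0.12,0,0,0]'| grep -E "pos|^force"; done
```

```text
eef_pos: [0.5974, 0.1369, 0.1122]
force: [-7.1, -0.7, 16.0]
eef_pos: [0.5973, 0.1369, 0.1127]
force: [-3.6, -0.2, 12.8]
eef_pos: [0.5973, 0.1369, 0.1129]
force: [-2.0, 0.4, 8.8]
eef_pos: [0.5968, 0.1368, 0.1129]
force: [-0.2, 0.6, 2.5]
```

```bash
python3 -m inch '[-1,0,0,-1,0,0,0, -1,0,0,-4,0,0,0, -1,0,0,-8,0,0,0, -1,-2,0,-12,0,0,0, -1,-6,0,-14,0,0,0, -1,-6,0,-14,0,0,0, -1,-6,0,-14,0,0,0]'| grep -E "time|pos|^force"; python3 -c "
from h import *
from cell import vision
c=vision.camera('wrist');np.savez('pics/w6.npz',**c)
a=c['image'];
for n,P in dict(hinge=(-50,70,104),tipclosed=(62,70,104),tip03=(62,70,107.5),nose=(57,70,108)).items(): print(n,proj(c,W(*P))[0].round(1))
p=proj(c,W(5,70,104))[0];u,v=max(0,int(p[0])-110),max(0,int(p[1])-75);print(u,v)
b=c['image'][v:v+150,u:u+200,::-1];cv2.imwrite('pics/z6.png',cv2.resize(b,None,fx=3.9,fy=3.9,interpolation=cv2.INTER_CUBIC))"
```

```text
time: 20.45
eef_pos: [0.5835, 0.0779, 0.2538]
force: [0.5, 0.7, 0.0]
hinge [159.5 101.6]
tipclosed [292.8 101.7]
tip03 [293.3 102. ]
nose [287.3 102. ]
114 26
```

View pics/z6.png

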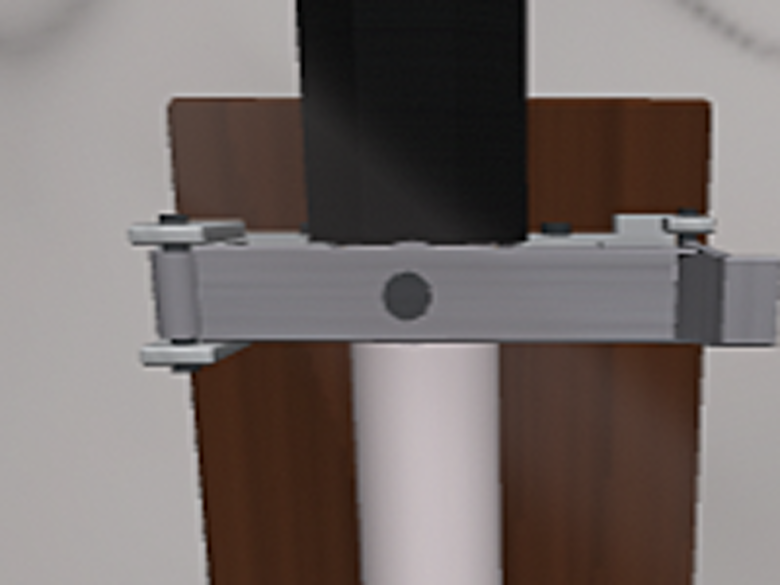

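```bash
python3 -c "
from cell import bot
print(bot.hand_in())"
```

```text
the job is handed in; nothing more can be done
None
```

I handed the job in at about 20.5 s. The scope lies in both V yokes with its shoulder against the front yoke. In the last picture the strap is flat with its end under the catch. While I eased off, the strap did not spring back. The hand is clear of everything, and the hand-in did not return a verdict.

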